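Find the glue pot that fits the heater

ROBOT

A 6-joint arm with a two-finger parallel gripper is mounted at the origin on the work surface. World frame = base frame: x ahead of the robot, y to its left, z up, the work surface at z = 0. Lengths are in m, angles in rad, forces in N, time in s.
With the tool pointing down it reaches from about 0.35 to 0.775 m from the base axis. Payload 7.3 kg.
Tool frame: the origin (TCP) lies on the centre line of the jaws, within the pads' length; the fingertips stand 19 mm ahead of it and the grasp point (between the pads) is the TCP; z points along the fingers, y is the line along which they close (so a half turn about z gives the same grasp; the last joint's range is limited). The gripper opens to 92 mm and grips with 3 to 60 N. Pads are 19 mm wide; open, the fingers measure 130 mm over their backs; the gripper's body (75 mm by 190 mm) begins 47 mm behind the grasp point.
Start: joints at [0.994, 0.342, 1.524, -0, 1.275, -0.146], TCP at [0.219, 0.477, 0.246] pointing down, gripper open.
Joint ranges: [-2.53, 2.53], [-0.77, 2.02], [0.04, 2.7], [-1, 4.14], [0.28, 2.66], [-3.11, 3.11]. Speed limits (rad/s): [2.57, 2.57, 3.14, 3.14, 3.14, 3.14].

INTERFACE

Orientations are given as a unit quaternion [x, y, z, w].
In Python, from station import manip, set_gripper, viewer, ticket, nets gives the robot as it stands. Calls block until the motion is done:
- manip.move_pose(position, orientation): joint-space move of the TCP to a pose.
- manip.move_l(position, attitude=None, v=0.15, until_force=None): straight line of the TCP; attitude=None keeps the orientation; v is the mean speed in m/s. With until_force (N) it stops when the force on the tool has changed by that much, and returns True; else False.
- manip.movej(angles): joint-space move.
- set_gripper(opening, grasp_force=None): finger opening in m; grasp_force is the grip in N (None keeps the last); returns when the fingers have stopped.
- manip.dwell(seconds).
- manip.ik(position, orientation): joint angles nearest the present ones, or None.
- viewer.read_camera(name): name is "scene" or "side" or "wrist"; returns a dict with "color" (400x640x3 uint8, red, green, blue), "fx", "fy", "cx", "cy" (pixels), "camera_from_world" (4x4, takes a point from world to camera coordinates). Camera axes: x right, y down, z forward; pixel columns grow to the right and rows downward; lengths in m; the calibration is good to about 2 mm. A picture is of the moment at which its call begins. There is no depth.
A pose or a line that the arm cannot do raises manip.PlanningError and nothing moves.
- ticket.job_done(): hands the job in; it is judged then, once.
Trained networks look in a picture, given as the dict that the camera call returned (one of the last four; its "shot" number tells which), for a name from the list of things; names that differ only in an ending like _2 or _b are one class to them, and where a whole thing is asked for, a point or a joint stands for the part that bears it (a point fixed in the world has none). Each returns a list of dicts, best first, with "score" (0 to 1); they miss things now and then, are a little off and sometimes report something else, mostly with a low value. They report only what shows in the picture. A call takes as long as a camera call.
- nets.masks_of(picture, name): "pixels" (400x640 bool, what is visible of it).
- nets.tip_of(picture, name): "location" ([x, y, z] in m, in world coordinates, good to about 4 mm: a listed point, or the origin of a listed thing).
Readings, each from a call of its own:
- manip.read_clock(): time.
- manip.read_joint_positions(): joint angles.
- manip.read_qd(): joint speeds.
- manip.read_joint_torque(): joint torques, N m.
- manip.read_position(): TCP position.
- manip.read_orientation(): TCP orientation.
- manip.read_contact_force(): force on the tool from outside, world axes, zero at the start.
- manip.read_torque(): the same for the moment, N m.
- manip.read_grip_width(): finger opening in m.
- manip.read_grasp_force(): force on a finger pad.
Only numpy, scipy, OpenCV 4.12 (cv2) and the standard library are available. Lean on these libraries where they do the work, as an engineer would, in place of code of your own. Each camera call takes 0.05 s, during which the arm holds its last target. There are 200 camera calls.

TASK

Before lifting any pot, sweep all four toggles on the switch bank over to off. Then try the three steel pots in the glue heater to find the one that sits home on the shoulder inside its well (one is too wide to go in, one is so narrow that it falls past the shoulder to the bottom), leave that one seated in the heater, and leave the other two standing upright on the bench. Do not disturb the wax tin, the screwdriver or the wood offcut.

Things in the scene. Friction and masses are not known exactly. Their poses are not given: they have to be found in the camera images.
- bank: Switch bank: grey steel box 75 x 270 mm (x, y), top 32 mm above the bench, fixed. Origin: centre of its underside, z up. Four black levers 8 mm thick stand in a row along its y axis, pivots 32 mm above the bench, each with a 12 mm ball end centred 40 mm from the pivot. They swing along the row: on leans 11 degrees to the bank's -y, off 49 degrees to +y.
- bank_start (a point): Point above the bank's -y end, 143 mm along -y from its middle and 69 mm above the bench. A shut fingertip with its lower end 66 to 72 mm above the bench, drawn from here straight to bank_finish, pushes each toggle over in turn and slides over it (ball top: 77 mm above the bench when on, 64 mm when fully off).
- bank_finish (a point): Point past the bank's +y end, 135 mm along +y from its middle and 69 mm above the bench: the end of the sweep.
- toggle1 (a joint): Toggle 1, pivot at bank y = -87 mm. In rad: 0 fully on (leaning to the bank's -y), 0.2 upright, 1.05 fully off (leaning to +y); counts as off above 0.7. Stays where left; moves with about 1 N at the ball.
- toggle2 (a joint): Toggle 2, pivot at bank y = -29 mm. In rad: 0 fully on (leaning to the bank's -y), 0.2 upright, 1.05 fully off (leaning to +y); counts as off above 0.7. Stays where left; moves with about 1 N at the ball.
- toggle3 (a joint): Toggle 3, pivot at bank y = 29 mm. In rad: 0 fully on (leaning to the bank's -y), 0.2 upright, 1.05 fully off (leaning to +y); counts as off above 0.7. Stays where left; moves with about 1 N at the ball.
- toggle4 (a joint): Toggle 4, pivot at bank y = 87 mm. In rad: 0 fully on (leaning to the bank's -y), 0.2 upright, 1.05 fully off (leaning to +y); counts as off above 0.7. Stays where left; moves with about 1 N at the ball.
- heater: Glue heater: grey round housing 120 mm across, 95 mm high, fixed. Origin: centre of its underside, z up. In the middle a stepped well: a funnel collar (74 mm at the mouth, 11 mm deep), the upper bore, a flat shoulder 60 mm below the mouth, then a bore 53 mm across down to a floor 12 mm above the bench.
- heater_mouth (a point): Centre of the heater's mouth, level with the top of the funnel collar, 95 mm above the bench. A pot that is too wide stops in the funnel, within 15 mm below this point.
- heater_shoulder (a point): Centre of the shoulder in the well, 35 mm above the bench. The right pot's underside rests here with 2 mm play all round, its rim 45 mm above the mouth; a pot that is too narrow passes it without touching if held centred.
- pot_a: One of three look-alike steel pots: straight round open beakers 105 mm high, wall 3 mm, outer edge chamfered 1.5 mm at the foot. Outside diameters all differ, between 47 and 67 mm; which one fits is not told: try them. Origin: centre of its underside, z up. Stands upright on the bench; 140 to 320 g.
- pot_b: One of three look-alike steel pots: straight round open beakers 105 mm high, wall 3 mm, outer edge chamfered 1.5 mm at the foot. Outside diameters all differ, between 47 and 67 mm; which one fits is not told: try them. Origin: centre of its underside, z up. Stands upright on the bench; 140 to 320 g.
- pot_c: One of three look-alike steel pots: straight round open beakers 105 mm high, wall 3 mm, outer edge chamfered 1.5 mm at the foot. Outside diameters all differ, between 47 and 67 mm; which one fits is not told: try them. Origin: centre of its underside, z up. Stands upright on the bench; 140 to 320 g.
- wax_tin: Flat wax tin 70 mm across, 28 mm high, lying on the bench among the pots; origin at the centre of its underside. Bystander: leave it where it is.
- screwdriver: Screwdriver 160 mm long lying on the bench to the right of the heater. Bystander: leave it where it is.
- offcut: Wood offcut 150 x 60 x 30 mm lying on the bench left of the pots; origin at the centre of its underside. Bystander: leave it where it is.

How it is judged:
By the outcome, as a careful person would: the job done as asked, in the order asked, and still so for the second after the job is handed in, with the robot touching nothing.
It also fails if it takes over 72 s, if anything falls off the work surface, if the arm or the gripper's body presses on something with over 40 N, if the wrist force passes 120 N, or if a joint passes its speed limit or range.

## Working session

There is one attempt and no reset: what is moved stays moved. The work goes in short steps, each a Python script; the robot and the scene stay as the last script left them, time stands still between calls to the robot, and variables do not carry over. Pictures are saved under pics/ and viewed, at most 10 in all, crops included, and the job is handed in when it is done.

```bash
ls; mkdir -p pics; cat > h.py <<'E'
from station import manip, set_gripper, viewer, ticket, nets
import numpy as np, cv2
def save(c,n): cv2.imwrite('pics/'+n+'.png',c['color'][:,:,::-1])
E
python3 - <<'E'
from h import *
s=viewer.read_camera('scene'); d=viewer.read_camera('side')
cv2.imwrite('pics/both.png',cv2.resize(np.vstack([s['color'],d['color']])[:,:,::-1],(480,600),interpolation=cv2.INTER_AREA))
save(s,'scene0')
for n in ['bank','bank_start','bank_finish','heater','heater_mouth','heater_shoulder','pot_a','wax_tin','screwdriver','offcut']:
  for c,l in((s,'scene'),(d,'side')):
    print(n,l,[(round(r['score'],2),np.round(r['location'],3).tolist()) for r in nets.tip_of(c,n)][:5])
print(manip.read_clock(), manip.read_orientation())
for c in (s,d):print(np.round(np.linalg.inv(c['camera_from_world'])[:3,3],2))
E
```

```text
pics
bank scene [(0.66, [0.482, -0.272, -0.001]), (0.49, [0.494, -0.132, 0.066])]
bank side [(0.95, [0.483, -0.271, -0.001])]
bank_start scene [(0.91, [0.456, -0.41, 0.069])]
bank_start side [(0.6, [0.459, -0.406, 0.07])]
bank_finish scene [(0.82, [0.492, -0.13, 0.073])]
bank_finish side [(0.67, [0.5, -0.136, 0.068])]
heater scene [(0.84, [0.627, -0.042, -0.0])]
heater side [(0.73, [0.626, -0.045, 0.003])]
heater_mouth scene [(0.9, [0.628, -0.046, 0.091])]
heater_mouth side [(0.83, [0.625, -0.049, 0.095])]
heater_shoulder scene [(0.65, [0.627, -0.046, 0.089]), (0.63, [0.629, -0.045, 0.033])]
heater_shoulder side [(0.64, [0.628, -0.049, 0.032])]
pot_a scene [(0.84, [0.62, 0.323, -0.0]), (0.82, [0.465, 0.268, 0.0]), (0.59, [0.462, 0.085, 0.0])]
pot_a side [(0.83, [0.623, 0.323, -0.002]), (0.82, [0.467, 0.088, -0.002]), (0.78, [0.467, 0.267, -0.003])]
wax_tin scene [(0.67, [0.542, 0.182, 0.002])]
wax_tin side [(0.54, [0.54, 0.186, -0.002])]
screwdriver scene [(0.76, [0.616, -0.234, -0.0])]
screwdriver side [(0.77, [0.615, -0.233, 0.001])]
offcut scene [(0.93, [0.55, 0.409, 0.002]), (0.27, [0.466, 0.27, 0.002])]
offcut side [(0.56, [0.549, 0.408, -0.003])]
1.1 [2.13719559e-01 9.76895054e-01 5.96718949e-05 1.88292317e-05]
[1.05 0.68 0.93]
[ 0.07 -0.71  0.77]
```

View pics/both.png

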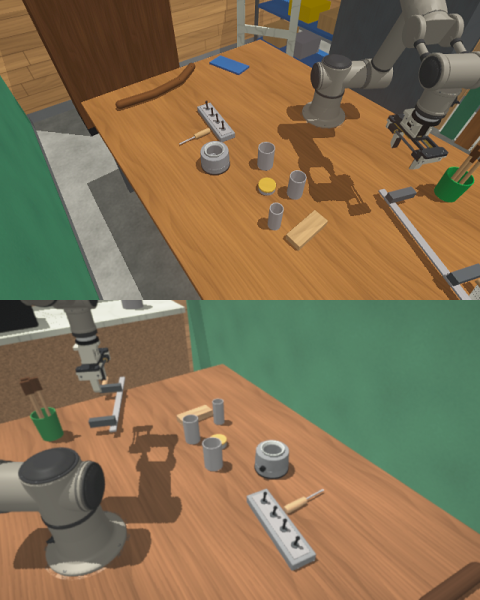

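The overview shows the bank at the right of the arm with its levers on, the heater beyond it, three free-standing pots, the tin between them, and the offcut to the left. I'll fit cylinders to the masks in both views to get position, diameter and height, then sweep the bank.

```bash
cat >> h.py <<'E'
from scipy.optimize import least_squares
A=np.linspace(0,2*np.pi,24,endpoint=False); D=np.c_[np.cos(A),np.sin(A)]
def proj(c,P):
    p=(c['camera_from_world']@np.c_[P,np.ones(len(P))].T)[:3]
    return np.c_[c['fx']*p[0]/p[2]+c['cx'],c['fy']*p[1]/p[2]+c['cy']]
def fitcyl(views,x0):
    "views: (camera, mask); fits x,y,r,h by the silhouettes' support functions"
    t=np.linspace(0,2*np.pi,72); S=[]
    for c,m in views:
        v,u=np.nonzero(m); S.append((np.c_[u,v]@D.T).max(0)+.5*0)
    def f(q):
        P=np.vstack([np.c_[q[0]+q[2]*np.cos(t),q[1]+q[2]*np.sin(t),0*t+z] for z in (0,q[3])])
        return np.concatenate([(proj(c,P)@D.T).max(0)-s for (c,_),s in zip(views,S)])
    r=least_squares(f,x0,loss='soft_l1'); return r.x,np.abs(r.fun).mean()
def mask_at(c,name,p):
    "mask of that class whose centre lies nearest to world point p"
    u=proj(c,np.array([p]))[0]; L=[r['pixels'] for r in nets.masks_of(c,name) if r['score']>.3]
    return min(L,key=lambda m:np.hypot(*(np.argwhere(m).mean(0)[::-1]-u)))
def quat(psi):
    "tool down, tool y along psi-90deg; half turn picked for the least turning of the last joint"
    return [np.cos(psi/2),np.sin(psi/2),0,0]
def best(p,yline):
    "orientation with the closing line at angle yline (mod pi)"
    q=manip.read_joint_positions(); L=[]
    for k in (-1,0,1):
        o=quat(yline+np.pi/2+k*np.pi); j=manip.ik(p,o)
        if j is not None: L.append((abs(j[5]-q[5])+.3*abs(j[5]),o))
    return min(L,key=lambda a:a[0])[1]
E
python3 - <<'E'
from h import *
s=viewer.read_camera('scene'); d=viewer.read_camera('side')
for n,p,r,h in [('pot_a',(.467,.0865),.03,.105),('pot_a',(.466,.2675),.03,.105),('pot_a',(.6215,.323),.03,.105),('heater',(.6265,-.0435),.06,.095)]:
    v=[(c,mask_at(c,n,(*p,h/2))) for c in (s,d)]
    x,e=fitcyl(v,[*p,r,h]); print(n,np.round(x*1000,1),round(e,2),[int(m.sum()) for _,m in v])
S=np.array([.4575,-.408]);F=np.array([.496,-.133]);u=(F-S)/np.linalg.norm(F-S);lat=np.array([u[1],-u[0]])
S=S+lat*.002-u*.004; F=F+lat*.002+u*.008
a=np.arctan2(lat[1],lat[0])
P=lambda q,z:[float(q[0]),float(q[1]),z]
o=best(P(S,.2),a); manip.move_pose(P(S,.2),o)
set_gripper(0.0); manip.move_l(P(S,.087),v=.25)
f0=manip.move_l(P(F,.087),v=.13); manip.move_l(P(F,.2),v=.3)
set_gripper(.092)
c=viewer.read_camera('side'); k=viewer.read_camera('wrist')
b=np.argwhere(mask_at(c,'bank',(.48,-.27,.03))); (y0,x0),(y1,x1)=b.min(0)-25,b.max(0)+15
cv2.imwrite('pics/bank.png',np.hstack([cv2.resize(c['color'][y0:y1,x0:x1],None,fx=3,fy=3)[:400,:400],cv2.resize(k['color'],(400,250))[:400] if 0 else c['color'][:0]]) if 0 else cv2.resize(c['color'][y0:y1,x0:x1,::-1],(500,500)))
print(manip.read_clock(),manip.read_joint_positions())
E
```

```text
pot_a [461.1  83.9  30.1 109. ] 0.47 [738, 1090]
pot_a [466.4 266.1  26.4 108.9] 0.49 [779, 729]
pot_a [619.5 320.1  21.1 107.6] 0.21 [618, 495]
heater [625.8 -44.5  57.8  84.3] 0.36 [1529, 2073]
11.375 [-3.95063695e-01  3.65388078e-01  1.62349499e+00  3.14300906e-05
  1.15274962e+00 -2.55973931e-01]
```

View pics/bank.png

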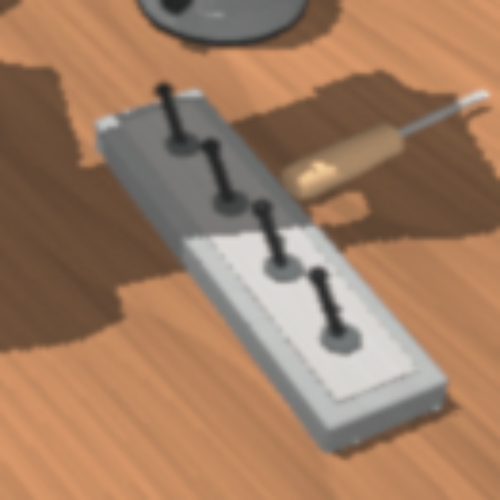

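All four levers at crop (165,90), (210,145), (262,208) and (318,275) seem to lean up-left, towards the bank's +y. I'll check this against the projected on and off positions.

```bash
python3 - <<'E'
from h import *
c=viewer.read_camera('side'); g=c['color'].max(2).astype(float)
C=np.array([.479,-.268]);u=np.array([.0385,.275]);u/=np.linalg.norm(u)
for y in (-.087,-.029,.029,.087):
    piv=np.r_[C+u*y,.032]
    best_=[]
    for lean in np.radians(np.arange(-11,50,6)):
        m=lambda r:piv+r*np.r_[u*np.sin(lean),np.cos(lean)]
        P=proj(c,np.array([m(r) for r in (.025,.03,.035,.04,.043)])).astype(np.float32)
        # lever darkness, tolerant to 3 px common shift
        sc=min(cv2.remap(g,P[None,:,0]+dx,P[None,:,1]+dy,1).mean() for dx in (-2,-1,0,1,2) for dy in (-2,-1,0,1,2))
        best_.append(round(sc))
    print(y,best_, [np.round(proj(c,np.array([piv,piv+.04*np.r_[u*np.sin(l),np.cos(l)]])).ravel()) for l in (-.19,.85)])
b=np.argwhere(mask_at(c,'bank',(.48,-.27,.03)));print(b.min(0)-25,b.max(0)+15)
E
```

```text
-0.087 [165, 170, 148, 127, 96, 67, 53, 50, 48, 47, 47] [array([393., 327., 397., 318.]), array([393., 327., 386., 308.])]
-0.029 [168, 151, 121, 94, 67, 54, 49, 49, 48, 48, 48] [array([378., 306., 382., 297.]), array([378., 306., 372., 288.])]
0.029 [95, 93, 81, 68, 53, 45, 41, 42, 40, 40, 40] [array([365., 287., 367., 277.]), array([365., 287., 358., 269.])]
0.087 [96, 88, 76, 62, 50, 46, 42, 43, 41, 42, 44] [array([352., 269., 354., 259.]), array([352., 269., 346., 253.])]
[226 304] [374 435]
```

The sweep worked: all four ball positions match the off prediction. Next is the middle-width pot at (0.466, 0.267), with a wrist look at the heater on the way.

```bash
cat >> h.py <<'E'
def V(xy,z): return [float(xy[0]),float(xy[1]),float(z)]
def grasp(xy,yl,zl=.097,f=30):
    "centre the pot by two crossed squeezes, second one holds it"
    o=best(V(xy,.16),yl+np.pi/2); manip.move_pose(V(xy,.2),o); manip.move_l(V(xy,.072),v=.25)
    set_gripper(.03,4); w1=manip.read_grip_width(); set_gripper(.092); manip.move_l(V(xy,zl),v=.2)
    manip.move_pose(V(xy,zl),best(V(xy,zl),yl))
    set_gripper(.03,f); return w1,manip.read_grip_width()
E
python3 - <<'E'
from h import *
H=(.627,-.046)
for xy in ((.56,-.06),(.60,-.03)):
    manip.move_l(V(xy,.27),v=.3); k=viewer.read_camera('wrist')
    for n in ('heater_mouth','heater_shoulder','heater'): print(n,[(round(r['score'],2),np.round(r['location'],4)) for r in nets.tip_of(k,n)][:2])
    save(k,'w%d'%(xy[0]*100))
print(manip.read_clock())
B=(.466,.267)
manip.move_l(V((.5,.2),.27),v=.4); k=viewer.read_camera('wrist')
print([(round(r['score'],2),np.round(r['location'],4)) for r in nets.tip_of(k,'pot_a')])
print(grasp(B,np.radians(60)),manip.read_clock(), manip.read_joint_positions())
E
```

```text
heater_mouth [(0.59, array([ 0.6315, -0.0441,  0.0926]))]
heater_shoulder [(0.96, array([ 0.6263, -0.0463,  0.0384]))]
heater [(0.62, array([ 0.625 , -0.0438,  0.0048]))]
heater_mouth [(0.59, array([ 0.6317, -0.0434,  0.0919]))]
heater_shoulder [(0.94, array([ 0.6254, -0.0457,  0.0348]))]
heater [(0.68, array([ 0.6279, -0.047 ,  0.0042]))]
12.7167
[(0.89, array([ 0.4597,  0.0868, -0.0006])), (0.7, array([ 0.4684,  0.2658, -0.0018])), (0.6, array([ 0.6244,  0.3243, -0.0018]))]
(0.06083433624044466, 0.058770152958352015) 18.425 [ 3.77576341e-01  5.27941144e-01  1.68313216e+00  5.61882416e-05
  9.30295484e-01 -6.69576953e-01]
```

View pics/w60.png

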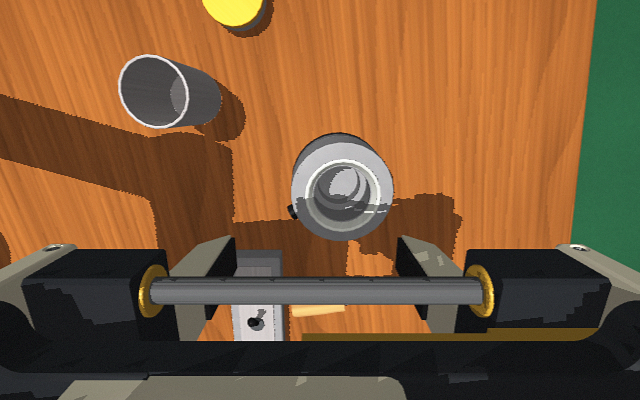

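The wrist view shows the heater mouth at pixel (343,195), and no clash with the estimate. Pot B is held with a 58.8 mm grip width. Now I'll try it in the heater.

```bash
python3 - <<'E'
from h import *
H=(.627,-.0458); p=manip.read_position(); 
manip.move_l(V(p,.235),v=.25); print('w',manip.read_grip_width(),manip.read_contact_force())
manip.move_l(V(H,.235),v=.35)
manip.move_l(V(H,.195),v=.2)
r=manip.move_l(V(H,.121),v=.06,until_force=12)
q=manip.read_position(); print(r,'underside',q[2]-.097,manip.read_contact_force(),manip.read_clock())
c=viewer.read_camera('scene');d=viewer.read_camera('side')
cv2.imwrite('pics/try1.png',np.hstack([cv2.resize(x['color'][a:a+130,b:b+130,::-1],(390,390)) for x,a,b in ((c,150,220),(d,140,300))]))
E
```

```text
w 0.05915907830753456 [-1.19617163  0.09163658 -2.67623382]
True underside 0.07921554950393786 [0.51999706 1.69752666 4.14471501] 21.1833
```

View pics/try1.png

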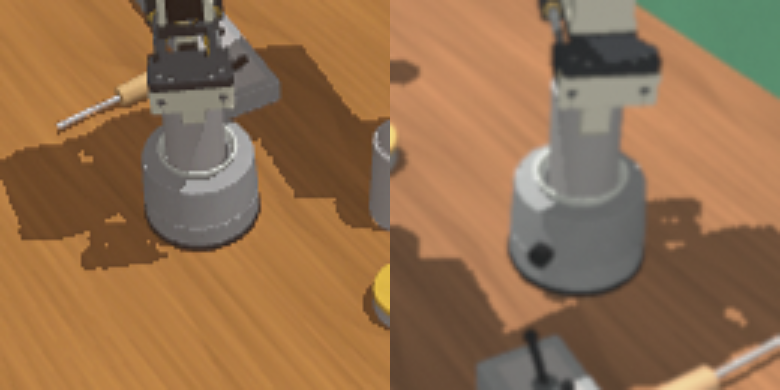

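It stopped 16 mm below the mouth, just past the funnel, with a lateral push towards +x+y. That looks like a misalignment, so I'll follow the force and continue.

```bash
cat >> h.py <<'E'
def comply(zend,base,n=12,thr=10,k=.0006):
    "go down; at each stop step sideways along the push of the wall"
    for i in range(n):
        p=manip.read_position(); hit=manip.move_l(V(p,zend),v=.06,until_force=thr)
        p=manip.read_position(); f=np.array(manip.read_contact_force())-base
        print(i,hit,np.round(p*1000,1),np.round(f,1))
        if not hit or p[2]<.135: break
        d=f[:2]; s=np.clip(k*d,-.0015,.0015); manip.move_l(V(p[:2]+s,p[2]+.001),v=.05)
E
python3 - <<'E'
from h import *
comply(.121,np.array([-1.2,.1,-2.7]),n=6)
print(manip.read_clock(),manip.read_grip_width())
E
```

```text
0 True [627.4 -45.1 176.2] [-0.1  0.5  8.3]
1 True [626.9 -44.6 175. ] [1.4 2.  0.8]
2 True [627.2 -43.8 131. ] [ 1.4 -0.6  5.4]
22.9833 0.05931109130529902
```

The underside stopped at 34 mm, on the shoulder, and a 59 mm pot can't pass the 53 mm bore, so this one fits. I'll release it and verify.

```bash
python3 - <<'E'
from h import *
set_gripper(.092); p=manip.read_position(); manip.move_l(V(p,.25),v=.25); manip.move_l(V((.45,-.02),.27),v=.4)
c=viewer.read_camera('scene');d=viewer.read_camera('side')
for x in (c,d):
    m=mask_at(x,'pot_a',(.627,-.046,.11)); v,u=np.nonzero(m)
    t=np.linspace(0,6.28,60)
    out=[]
    for z in (.117,.140,.185):
        P=proj(x,np.c_[.627+.0295*np.cos(t),-.046+.0295*np.sin(t),0*t+z]); out.append(round(P[:,1].min(),1))
    print('top row',v.min(),'predicted bottom/seated/funnel',out,'cols',u.min(),u.max(),np.round([P[:,0].min(),P[:,0].max()]))
    print([(round(r['score'],2),np.round(r['location'],3)) for r in nets.tip_of(x,'pot_a')])
cv2.imwrite('pics/end.png',np.hstack([cv2.resize(x['color'][a:a+180,b:b+260,::-1],(390,270)) for x,a,b in ((c,130,220),(d,130,200))]))
print(manip.read_clock())
E
```

```text
top row 181 predicted bottom/seated/funnel [np.float64(186.3), np.float64(180.7), np.float64(169.3)] cols 275 295 [272. 293.]
[(0.93, array([ 0.625, -0.042,  0.034])), (0.81, array([ 0.621,  0.322, -0.   ])), (0.77, array([ 0.46 ,  0.086, -0.002])), (0.44, array([ 0.494, -0.133,  0.069]))]
top row 176 predicted bottom/seated/funnel [np.float64(183.5), np.float64(176.3), np.float64(161.7)] cols 352 375 [354. 378.]
[(0.94, array([0.463, 0.084, 0.   ])), (0.81, array([ 0.63 , -0.047,  0.037])), (0.55, array([ 0.622,  0.32 , -0.001]))]
25.2333
```

View pics/end.png

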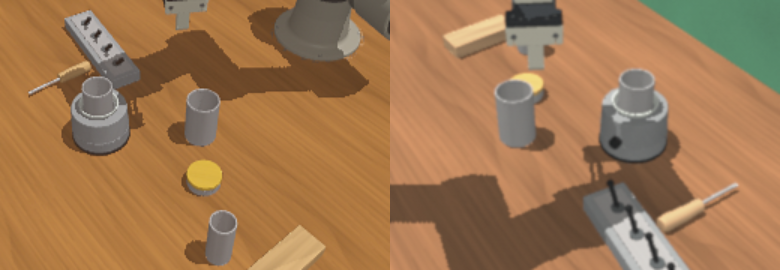

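The picture shows the pot seated in the heater with its rim at the predicted row (181 seen against 181 in scene, 176 against 176 in side). The other two pots are upright and the bystanders are undisturbed.

```bash
python3 -c "
from h import *
print(ticket.job_done())"
```

```text
the job is handed in; nothing more can be done
None
```

Job handed in at about 25 s: all four toggles were swept off first, and the first pot tried (about 59 mm wide) is seated on the heater's shoulder, so I didn't try the other two, which stand upright and untouched on the bench with the tin, screwdriver and offcut undisturbed.

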